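Open the push-and-turn reagent jar in its holder

ROBOT

A 6-joint arm with a two-finger parallel gripper is mounted at the origin on a cart in front of the work surface, level with it; the furniture and walls round the work are solid. World frame = base frame: x ahead of the robot, y to its left, z up, the work surface at z = 0. Lengths are in m, angles in degrees, forces in N, time in s.
With the tool pointing down it reaches from about 0.4 to 0.825 m from the base axis. Payload 7 kg.
Tool frame: the origin (TCP) lies between the finger pads, 19 mm behind the fingertips; this is the grasp point; z points along the fingers, y is the line along which they close (so a half turn about z gives the same grasp; the last joint's range is limited). The gripper opens to 88 mm and grips with 3 to 60 N. Pads are 19 mm wide; open, the fingers measure 130 mm over their backs; the gripper's body (78 mm by 193 mm) begins 47 mm behind the grasp point.
Start: joints at [16.507, 20.546, 0.682, 0, -70.136, -16.507], TCP at [0.675, -0, 0.245] pointing down, gripper open.
Joint ranges: [-176.03, 176.03], [-82.01, 121.73], [-58.28, 71.71], [-173.87, 95.51], [-174.79, -0.11], [-173.66, 173.66]. Speed limits (degrees/s): [136.94, 136.94, 172.46, 180, 180, 180].

INTERFACE

Orientations are given as [roll, pitch, yaw] about the fixed x, y, z axes, in that order (R = Rz(yaw) Ry(pitch) Rx(roll)).
In Python, from plant import ctrl gives the robot as it stands. The module is installed in compiled form; this text tells all that it offers.
- The arm moves only by the tool send_rows, never from a script. Its argument "plan" is a list that holds one entry, the list of rows, each a list of 6 numbers: the shift along the tool's x, y, z in cm, then the turn, a rotation vector about the tool's x, y, z in degrees. A call has 1 to 8 rows; each row is the pose to reach, as a shift and turn from the pose commanded when the call began, along the tool's axes at that moment; what a row does not reach only later rows make up. A row lasts 1/12 s, in which the tool goes at most 41.7 mm and 7.16 degrees, less where a joint would pass 70% of its speed; a pose out of reach is approached as far as the arm can. A call with a gripper value outside its range is refused whole. "fingers" is the opening, from 0 (shut) to 1 (fully open), set as the call begins (left out, the last holds). The fingers move at their own pace and stop on an object; the grip force is fixed at half the most. Time passes only in rows, so rows that repeat a pose let the fingers close. It gives the time, the measured TCP pose, the force, the opening and the grip force at its end, in the units of the state.
- ctrl.get_obs(): the state, without advancing time (a new reading comes with each control period).
- ctrl.snapshot(name): name is "scene" or "side" or "wrist"; returns a dict with "img" (480x640x3 uint8, red, green, blue), "K" (3x3 intrinsics, pixels), "pose" (4x4, takes a point from camera to world coordinates). Camera axes: x right, y down, z forward; pixel columns grow to the right and rows downward; lengths in m; the calibration is good to about 2 mm. A picture is of the moment at which its call begins. There is no depth.
- ctrl.close_job(): hands the job in; it is judged then, once.
The state is a dict: "clock": time; "joint_pos": joint angles; "qvel": joint speeds; "tau": joint torques, N m; "tool_pos": TCP position; "orientation": TCP orientation; "force": force on the tool from outside, world axes, zero at the start; "moment": the same for the moment, N m; "opening": finger opening in m; "gripper_force": force on a finger pad.
Only numpy, scipy, OpenCV 4.12 (cv2) and the standard library are available. Lean on these libraries where they do the work, as an engineer would, in place of code of your own. Each camera call takes 0.05 s, during which the arm holds its last target. There are 200 camera calls.

TASK

Stand the square amber jar in the grey holder, carrying it by its body and never by the cap. Then open its child-resistant cap: press the cap down firmly and keep it pressed while you turn it anticlockwise (seen from above) as far as it goes; turning alone only makes it slip round. Lift the cap off and leave it, top up, in the blue tray, with the jar still standing in the holder; leave the other things on the bench where they are.

Things in the scene. Friction and masses are not known exactly. Their poses are not given: they have to be found in the camera images.
- jar: Loose square amber jar: body 58 x 58 mm, 76 mm high, upright flat sides (label with orange stripe on its -x and +x sides), about 0.3 kg. Origin: centre of its underside, z up, x and y square to the sides. 112 mm high with the cap on. On the flat shoulder at 76 mm is a round neck. Gripped from above with the TCP 68 to 74 mm above the underside, the gripper's body clears the cap.
- cap: White fluted cap, 56 mm across, 27 mm high, 0.09 kg, two red arrows on its top. Origin: centre of its lower rim, z up; on the closed jar 85 mm above the jar's underside, on its axis. The frame turns with the cap's hidden inner ring, hooked under lugs of the neck. To come free the ring must turn anticlockwise from above by 0.72 rad or more; a stop ends its turn at about 1.4 rad.
- cap_press (a joint): How far the white shell is pressed into the cap, m: 0 up, 0.005 fully down (teeth fully locked from about 0.0035). It gives way from about 5 N; fully down at about 12 N, then a firm stop. The whole cap also sinks 1.5 mm on the jar (6.5 mm in all), so keep fingertips at least 5 mm above the rim. It springs back when let go.
- holder: Fixed grey plastic holder with a square nest for the jar: 64 x 64 mm inside, floor 6 mm above the worktop, walls 11 mm thick with top at 26 mm, on a base plate 92 x 92 mm. It keeps the jar from turning. Origin: centre of its underside, x and y square to the nest (any quarter turn of the jar fits).
- tray: Fixed square blue tray, 100 x 100 mm, wall 4 mm, rim 14 mm high, inner floor 4 mm above the worktop. Origin: centre of its underside, x and y along its sides.
- oil_bottle: Loose brown glass dropper bottle with black bulb, 34 mm across, 107 mm high; a bystander. Origin: centre of its underside.
- tally: Loose small metal hand tally counter, 58 x 74 x 23 mm; a bystander. Origin: centre of its underside.
- cap_shell (a joint): Turn of the white outer shell about the inner ring, rad, anticlockwise from above positive. Unpressed it slips round freely both ways; pressed down, teeth lock it to the ring. Teeth and holder have play (up to about 0.3 rad altogether): grip the shell, press, turn the gripper about 1.3 rad, then lift straight up.
- microscope: Fixed white microscope with a screen on top, to the right of the work: it fills about x 0.2 to 0.65, y -0.3 to 0 and the screen reaches y = 0.04 between z = 0.49 and 0.68. An arm that starts to its right must be drawn in close to its base (or go round) to swing past it. Origin: under its base.
Things that resemble listed ones, but are neither listed nor needed, are in the scene too. What is shaped like the jar but yellow is not meant.

How it is judged:
By the outcome, as a careful person would: the job done as asked, in the order asked, and still so for the second after the job is handed in, with the robot touching nothing.
It also fails if it takes over 67 s, if anything falls off the work surface, if the arm or the gripper's body presses on something with over 40 N, if the wrist force passes 120 N, or if a joint passes its speed limit or range.

## Working session

There is one attempt and no reset: what is moved stays moved. The work goes in short steps, Python scripts to look and compute and a tool call to move; the robot and the scene stay as the last step left them, time stands still between calls to the robot, and variables do not carry over. Pictures are saved under pics/ and viewed, at most 10 in all, crops included, and the job is handed in when it is done.

Besides the shell and the picture viewer there is one more tool, called after "Call:" by a JSON object that holds its "api" and its "payload". send_rows: Moves the arm, as the interface text tells. Its arguments: {"type":"object","properties":{"plan":{"type":"array","items":{"type":"array","items":{"type":"array","items":{"type":"number"}}}},"fingers":{"type":"number"}},"required":["plan"]}

```bash
mkdir -p pics
cat > h.py <<'E'
import numpy as np, cv2
from plant import ctrl
def snap(n,f):
    s=ctrl.snapshot(n); cv2.imwrite('pics/'+f+'.png',s['img'][:,:,::-1]); np.savez('pics/'+f+'.npz',**s); return s
def ray(s,u,v):
    P=np.array(s['pose']);d=P[:3,:3]@np.linalg.inv(s['K'])@np.array([u,v,1.]);return P[:3,3],d/np.linalg.norm(d)
def plane(s,u,v,z):
    o,d=ray(s,u,v);return o+d*(z-o[2])/d[2]
def proj(s,p):
    P=np.linalg.inv(s['pose']);c=P[:3,:3]@np.asarray(p,float)+P[:3,3];q=np.array(s['K'])@c;return q[:2]/q[2]
def tri(rays):
    A=np.zeros((3,3));b=np.zeros(3)
    for o,d in rays:
        M=np.eye(3)-np.outer(d,d);A+=M;b+=M@o
    p=np.linalg.solve(A,b);return p,[np.linalg.norm((np.eye(3)-np.outer(d,d))@(p-o)) for o,d in rays]
E
python3 - <<'E'
from h import *
for n in('scene','side','wrist'):
    s=snap(n,n+'0');print(n,np.round(s['pose'],3).tolist(),np.round(s['K'],1).tolist())
print(ctrl.get_obs())
E
```

```text
scene [[-0.749, -0.479, 0.457, 0.117], [-0.662, 0.529, -0.53, 0.618], [0.012, -0.7, -0.714, 0.701], [0.0, 0.0, 0.0, 1.0]] [[471.3, 0.0, 322.8], [0.0, 471.3, 240.2], [0.0, 0.0, 1.0]]
side [[-0.999, 0.006, -0.034, 0.542], [0.032, 0.509, -0.86, 0.996], [0.012, -0.861, -0.509, 0.581], [0.0, 0.0, 0.0, 1.0]] [[487.4, 0.0, 322.5], [0.0, 487.4, 243.1], [0.0, 0.0, 1.0]]
wrist [[-1.0, 0.001, -0.002, 0.676], [0.0, 0.968, 0.252, -0.067], [0.002, 0.252, -0.968, 0.385], [0.0, 0.0, 0.0, 1.0]] [[424.0, 0.0, 322.4], [0.0, 424.0, 242.2], [0.0, 0.0, 1.0]]
{'clock': 0.15, 'joint_pos': array([ 1.65081316e+01,  2.05827109e+01,  6.46532014e-01, -1.40049503e-02,
       -7.01355031e+01, -1.65081988e+01]), 'qvel': array([ 0.03694158, -0.14911163,  0.16171509,  0.09721249,  0.01604693,
       -0.05312119]), 'tau': array([ 1.39394037e-04, -5.83274567e+01,  2.93289685e+01,  7.00122759e+00,
        8.75052094e-03, -9.76538854e-05]), 'tool_pos': array([ 6.74663646e-01, -1.12384794e-05,  2.44637296e-01]), 'orientation': array([ 1.79927531e+02, -7.74579074e-03, -9.00048294e+01]), 'force': array([-0.18072308, -0.67110804,  0.7701905 ]), 'moment': array([ 0.00304341, -0.01166324, -0.00269586]), 'gripper_force': 0.0, 'opening': 0.08757399339143912}
```

View pics/scene0.png

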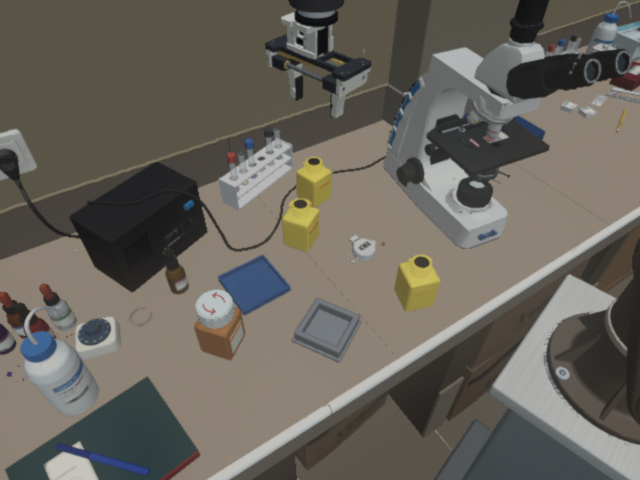

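View pics/side0.png

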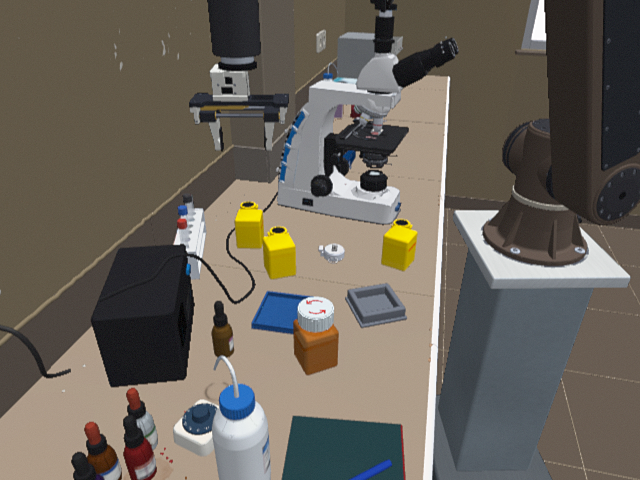

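View pics/wrist0.png

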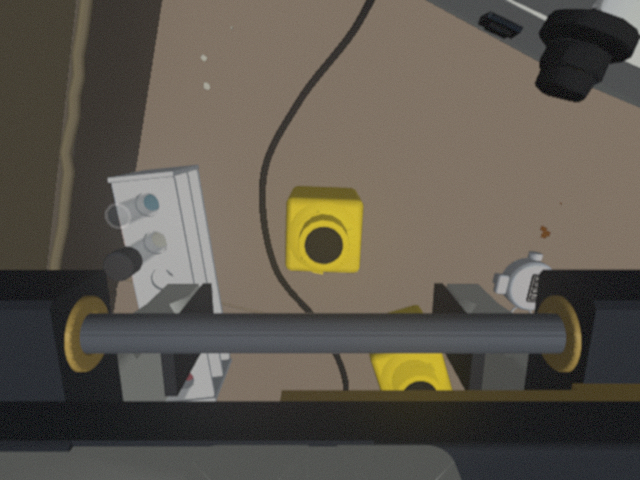

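The amber jar with the white cap is at scene (220,325) and side (316,335). The holder is at scene (327,328), the tray at (255,285), the dropper bottle at (176,272) and the tally at (363,248). 

Things that could be taken for the jar, by scene pixel:
- Yellow jars at (314,182), (301,225) and (417,283): yellow with no cap, so rejected.
- White wash bottle at (58,375): round with a blue cap, so rejected.

I choose the amber jar.

```bash
cat > m.py <<'E'
from h import *
S={n:dict(np.load(f'pics/{n}0.npz')) for n in('scene','side')}
def blob(m,near):
    n,l,st,c=cv2.connectedComponentsWithStats(m.astype(np.uint8));
    k=[i for i in range(1,n) if st[i,4]>150]; i=min(k,key=lambda i:np.hypot(*(c[i]-near))); return (l==i),c[i],st[i]
E
python3 - <<'E'
from m import *
red={};
box={'scene':(190,285,240,330),'side':(295,295,337,332)}
for n,s in S.items():
    im=s['img'].astype(int);R,G,B=im[...,0],im[...,1],im[...,2]
    x0,y0,x1,y1=box[n];m=np.zeros(R.shape,bool);m[y0:y1,x0:x1]=((R-G>50)&(abs(G-B)<30)&(R>120))[y0:y1,x0:x1]
    m[:]=m
    v,u=np.nonzero(m);red[n]=(u.mean(),v.mean(),u.min(),u.max(),v.min(),v.max(),m.sum())
    print(n,np.round(red[n],1))
print('arrows',tri([ray(S[n],*red[n][:2]) for n in S]))
# crops
a=cv2.resize(S['scene']['img'][230:370,170:370],None,fx=4,fy=4,interpolation=cv2.INTER_CUBIC)
b=cv2.resize(S['side']['img'][275:385,245:415],None,fx=4,fy=4,interpolation=cv2.INTER_CUBIC)
cv2.imwrite('pics/c1.png',a[...,::-1]);cv2.imwrite('pics/c2.png',b[...,::-1])
E
```

```text
scene [212.4 304.6 203.  215.  293.  313.   11. ]
side [315.1 306.5 306.  325.  300.  313.   49. ]
arrows (array([0.52791807, 0.39874034, 0.11414252]), [np.float64(0.00068320714916791), np.float64(0.0006832071491676972)])
```

View pics/c1.png

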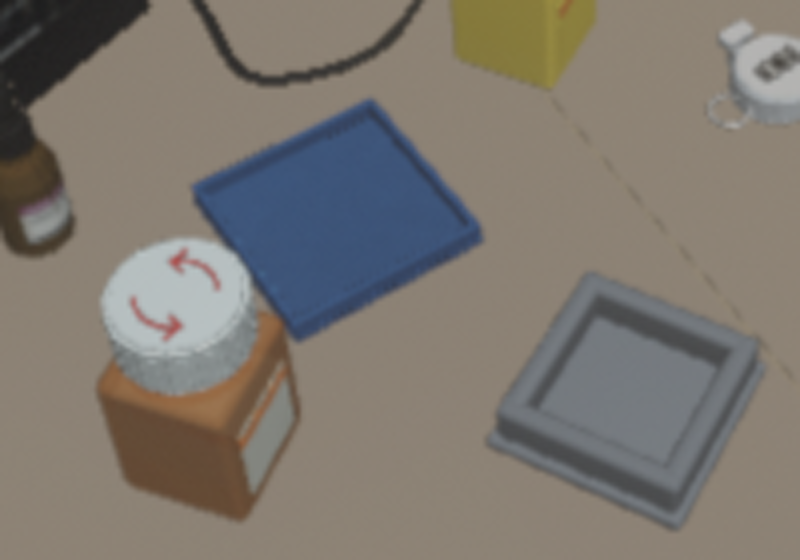

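View pics/c2.png

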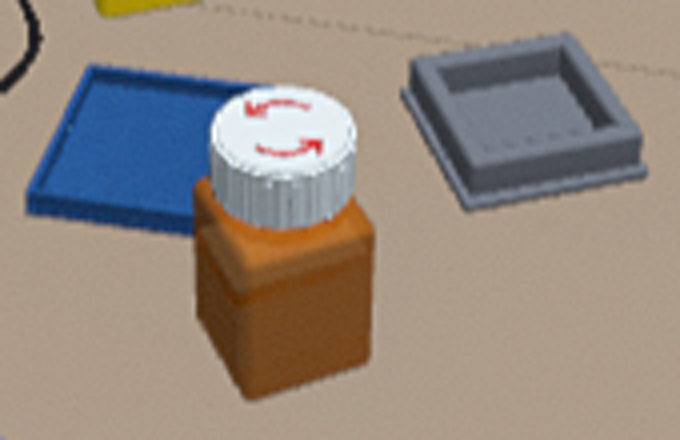

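Choice confirmed: the crops show the amber square jar with an orange-striped label and a fluted white cap carrying two red arrows. The jar's bottom corners are at scene (201,351), (231,360) and (244.5,334). Next I estimate the jar, holder and tray corners coarsely.

Run:
```python
from m import *
sc,sd=S['scene'],S['side']
f=lambda s,pts,z,o:np.array([plane(s,o[0]+u/4,o[1]+v/4,z)[:2] for u,v in pts])
A=(170,230);B=(245,275)
def show(n,p): 
    e=np.diff(p,axis=0);print(n,np.round(p,4).tolist(),'len',np.round(np.hypot(*e.T),4),'ang',np.round(np.degrees(np.arctan2(e[:,1],e[:,0])),1),'mean',p.mean(0).round(4), 'mid02',((p[0]+p[2])/2).round(4))
show('jar sc',f(sc,[(125,485),(243,520),(298,415)],0,A))
show('jar sd',f(sd,[(197,320),(250,400),(370,360)],0,B))
show('hold sc',f(sc,[(590,276),(757,343),(678,490),(499,414)],.026,A))
show('hold sd',f(sd,[(412,60),(570,35),(640,130),(470,163)],.026,B))
show('tray sc',f(sc,[(372,100),(482,232),(298,335),(194,187)],.014,A))
show('tray sd',f(sd,[(30,195),(92,67)],.014,B))
h=[(590,276),(757,343),(678,490),(499,414)];g=[(412,60),(570,35),(640,130),(470,163)]
for i,(u,v) in enumerate(h):
  for k,(a,b) in enumerate(g):
    p,r=tri([ray(sc,A[0]+u/4,A[1]+v/4),ray(sd,B[0]+a/4,B[1]+b/4)])
    if r[0]<.004: print(i,k,p.round(4),round(r[0],4))
```

```text
jar sc [[0.5447, 0.4313], [0.4951, 0.4091], [0.5164, 0.3594]] len [0.0543 0.054 ] ang [-155.9  -66.7] mean [0.5187 0.3999] mid02 [0.5306 0.3954]
jar sd [[0.5627, 0.3829], [0.5406, 0.4289], [0.4911, 0.4077]] len [0.051  0.0539] ang [ 115.7 -156.8] mean [0.5315 0.4065] mid02 [0.5269 0.3953]
hold sc [[0.4593, 0.2331], [0.3812, 0.2116], [0.3601, 0.29], [0.4394, 0.3124]] len [0.081  0.0812 0.0824] ang [-164.6  105.1   15.8] mean [0.41   0.2618] mid02 [0.4097 0.2615]
hold sd [[0.4613, 0.2348], [0.3818, 0.2153], [0.3607, 0.2908], [0.4413, 0.3131]] len [0.0818 0.0784 0.0837] ang [-166.2  105.7   15.5] mean [0.4113 0.2635] mid02 [0.411  0.2628]
tray sc [[0.618, 0.2176], [0.5196, 0.2408], [0.5395, 0.3368], [0.6396, 0.3124]] len [0.1011 0.098  0.103 ] ang [166.7  78.3 -13.6] mean [0.5792 0.2769] mid02 [0.5787 0.2772]Traceback (most recent call last):
  File "<stdin>", line 12, in <module>
  File "<stdin>", line 6, in show
IndexError: index 2 is out of bounds for axis 0 with size 2
```

Call:
{"api": "send_rows", "payload": {"plan": [[[-2, 1, 0, 0, 0, 0], [-5, 2.7, 0, 0, 0, 0], [-8.5, 4.6, 0, 0, 0, 0], [-12, 6.5, 0, 0, 0, 0], [-15, 8.2, 0, 0, 0, 0], [-18, 9.8, 0, 0, 0, 0], [-20.5, 11.1, 0, 0, 0, 0], [-22, 12, 0, 0, 0, 0]]]}}

```text
clock: 0.82
tool_pos: [0.5535, 0.2223, 0.2453]
orientation: [180.0, 0.0, -89.9]
force: [0.1, -1.0, 0.4]
opening: 0.0874
gripper_force: 0.0
```

Call:
{"api": "send_rows", "payload": {"plan": [[[-2.5, 1.4, 0, 0, 0, 0], [-5.5, 3, 0, 0, 0, 0], [-8.5, 4.7, 0, 0, 0, 0], [-10.5, 5.8, 0, 0, 0, 0], [-12, 6.5, 0, 0, 0, 0], [-12, 6.5, 0, 0, 0, 0]]]}}

```text
clock: 1.32
tool_pos: [0.4886, 0.3425, 0.2451]
orientation: [180.0, 0.0, -89.8]
force: [0.5, -1.0, -0.1]
opening: 0.0879
gripper_force: 0.0
```

Run:
```python
from h import *
s=snap('wrist','wrist1');o=ctrl.get_obs();print(o['tool_pos'],o['orientation'],o['joint_pos'],o['clock'],s['pose'][:3,3])
```

```text
[0.48912974 0.34121362 0.24502603] [ 1.79975674e+02 -1.97974963e-02 -8.98614795e+01] [ 5.36544027e+01  1.32359012e+01 -9.62760772e+00 -8.44888531e-03
 -6.71668730e+01 -5.35126057e+01] 1.3667 [0.48962435 0.27524833 0.38502099]
```

View pics/wrist1.png

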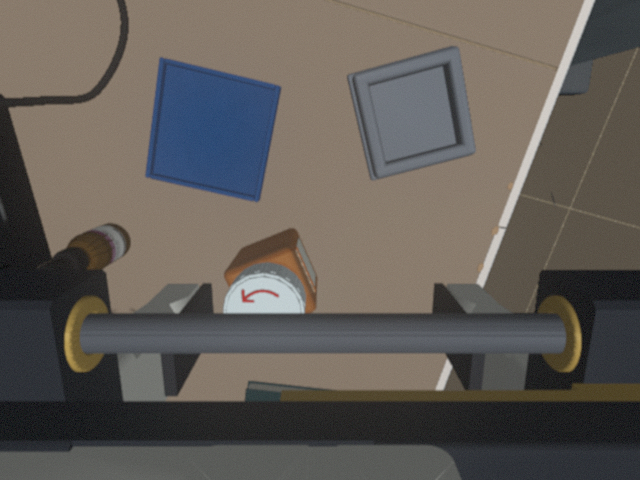

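The wrist view shows the tray centred at (213,130), the holder at (412,113), the jar partly hidden at (268,285), and the dropper bottle at (95,245). I move on to see the jar from above.

Call:
{"api": "send_rows", "payload": {"plan": [[[-2, -0.6, 0, 0, 0, 0], [-5, -1.6, 0, 0, 0, 0], [-8.5, -2.8, 0, 0, 0, 0], [-11, -3.6, 0, 0, 0, 0], [-12, -4, 0, 0, 0, 0], [-12, -4, 0, 0, 0, 0], [-12, -4, 0, 0, 0, 0]]]}}

```text
clock: 1.95
tool_pos: [0.5302, 0.4591, 0.2444]
orientation: [179.9, -0.1, -90.0]
force: [-0.4, 0.4, -1.3]
opening: 0.0875
gripper_force: 0.0
```

Run:
```python
from h import *
s=snap('wrist','wrist2')
o=ctrl.get_obs();print(o['tool_pos'],o['orientation'],o['clock'])
def rect(s,m,z,box):
    x0,y0,x1,y1=box;k=np.zeros(m.shape,np.uint8);k[y0:y1,x0:x1]=m[y0:y1,x0:x1]
    k=cv2.morphologyEx(k,cv2.MORPH_OPEN,np.ones((3,3)))
    c=max(cv2.findContours(k,cv2.RETR_EXTERNAL,cv2.CHAIN_APPROX_NONE)[0],key=cv2.contourArea)
    P=np.array([plane(s,u,v,z)[:2] for u,v in c[:,0]],np.float32)
    r=cv2.minAreaRect(P*1000);return r
w=dict(np.load('pics/wrist1.npz'));im=w['img'].astype(int);R,G,B=im[...,0],im[...,1],im[...,2]
print('tray',rect(w,(B-R>40),.014,(130,40,300,215)))
for t in(-8,-4,0): print('hold outer',rect(w,(B-R>t),.026,(330,30,490,190)))
for t in range(-4,1,4): print('base',rect(w,(B-R>t),.004,(330,30,490,190)))
hs=cv2.cvtColor(w['img'],cv2.COLOR_RGB2GRAY);print(hs[112,340:490:3],'\n',hs[35:190:3,412])
im=s['img'].astype(int);R,G,B=im[...,0],im[...,1],im[...,2]
print('dropper', [plane(w,100,243,z).round(3) for z in(0.03,.06)],plane(w,65,262,.1))
am=(R-B>50)&(R>60); v,u=np.nonzero(am);print('amber',am.sum(),u.min(),u.max(),v.min(),v.max())
c=cv2.resize(s['img'][60:270,180:460],None,fx=2.8,fy=2.8,interpolation=cv2.INTER_CUBIC);cv2.imwrite('pics/c3.png',c[...,::-1])
```

```text
[0.5300373  0.45871548 0.24491223] [ 1.79956056e+02 -5.18763858e-02 -9.00465994e+01] 2.0
tray ((583.884033203125, 275.957763671875), (98.52395629882812, 99.4476318359375), 77.33401489257812)
hold outer ((416.3047790527344, 261.6715087890625), (89.78624725341797, 86.34207916259766), 14.699034690856934)
hold outer ((416.2912292480469, 261.6905212402344), (89.49859619140625, 85.99052429199219), 14.701177597045898)
hold outer ((416.28314208984375, 261.6537780761719), (89.18279266357422, 85.50711059570312), 14.722688674926758)
base ((411.7974853515625, 260.8597106933594), (94.98281860351562, 91.25980377197266), 14.701172828674316)
base ((411.7889709472656, 260.82073974609375), (94.647705078125, 90.74679565429688), 14.722722053527832)
[127 124 122 127 128  92 105  70 108 115 115 106 116 116 120 118 118 117
 117 116 117 121 113 116 116 115 118 117 117 114 117 114 117 112 111 114
 116  68  54  72 107 114 117 111 125 125 125 126 125 126] 
 [126 127 124 124 125 128 125 110  96 118 120 113  89  95 116 119 117 115
 116 116 116 113 116 118 117 115 115 115 116 115 119 118 118 117 115 117
 116 117 114 118  80  97 120 113 109 105 128 125 124 125 126 128]
dropper [array([0.682, 0.369, 0.03 ]), array([0.665, 0.361, 0.06 ])] [0.6702244  0.36434272 0.1       ]
amber 2270 64 581 43 385
```

View pics/c3.png

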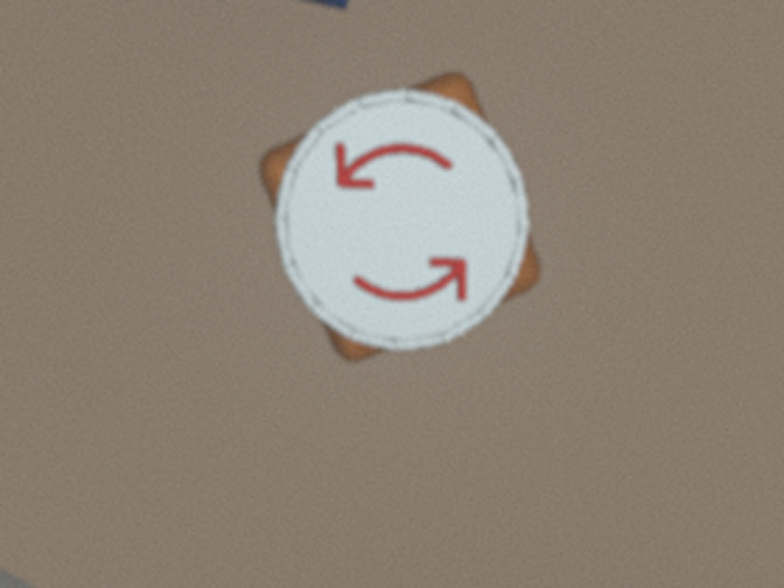

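The crop shows the cap centred at about (324,138) in the wrist image, with the four amber shoulder corners around it. I take the same view straight above the holder.

Call:
{"api": "send_rows", "payload": {"plan": [[[2, 2, 0, 0, 0, 0], [5, 4.6, 0, 0, 0, 0], [8, 7, 0, 0, 0, 0], [11, 9.6, 0, 0, 0, 0], [13, 11.5, 0, 0, 0, 0], [13.4, 11.9, 0, 0, 0, 0], [13.4, 11.9, 0, 0, 0, 0], [13.4, 11.9, 0, 0, 0, 0]]]}}

```text
clock: 2.67
tool_pos: [0.4113, 0.3255, 0.2465]
orientation: [-179.9, 0.1, -90.0]
force: [1.1, 0.6, -0.6]
opening: 0.0874
gripper_force: 0.0
```

```bash
cat > meas.py <<'E'
from h import *
def rect(s,m,z,box,close=0):
    x0,y0,x1,y1=box;k=np.zeros(m.shape,np.uint8);k[y0:y1,x0:x1]=m[y0:y1,x0:x1]
    k=cv2.morphologyEx(k,cv2.MORPH_OPEN,np.ones((2,2)))
    if close: k=cv2.morphologyEx(k,cv2.MORPH_CLOSE,np.ones((close,close)))
    c=np.vstack([c for c in cv2.findContours(k,cv2.RETR_EXTERNAL,cv2.CHAIN_APPROX_NONE)[0] if cv2.contourArea(c)>5])
    P=np.array([plane(s,u,v,z)[:2] for u,v in c[:,0]],np.float32)
    return c,cv2.minAreaRect(P*1000)
ch=lambda s:[s['img'].astype(int)[...,i] for i in range(3)]
E
python3 - <<'E'
from meas import *
s=snap('wrist','wrist3');o=ctrl.get_obs();print(o['tool_pos'],o['orientation'][2],o['clock'])
L=lambda f:dict(np.load(f'pics/{f}.npz'))
R,G,B=ch(s);
v,u=np.nonzero((B-R>-4)[:262]);print(u.min(),u.max())
print(plane(s,*(proj(s,[.411,.262,.02])),.02),proj(s,[.411,.262,.02]))
bx=(250,50,400,240)
for z in(.004,.026): print('holder z',z,rect(s,B-R>-4,z,bx)[1])
g=cv2.cvtColor(s['img'],cv2.COLOR_RGB2GRAY)
w=L('wrist2');R,G,B=ch(w);bx=(250,70,400,230)
ctop=(R+G+B>480)
am=(R-B>45)
x0,y0,x1,y1=bx
c,r=rect(w,am|ctop,.076,bx,3);print('jar body z.076',r)
c,r=rect(w,ctop&(B-R>-10),.112,bx,5);e=cv2.minEnclosingCircle(c);print('cap circ',e,plane(w,*e[0],.112),r)
arr=(R-G>60)&(B-G>-15)&(abs(G-B)<25)
def rc(s,m,bx):
    x0,y0,x1,y1=bx;v,u=np.nonzero(m[y0:y1,x0:x1]);b=[u.min()+x0,v.min()+y0,u.max()+x0,v.max()+y0];return u.mean()+x0,v.mean()+y0
a=rc(w,(R-G>50)&(abs(G-B)<30),(290,105,360,175));print('arrow c',a)
sd=L('side0');R,G,B=ch(sd);b=rc(sd,(R-G>50)&(abs(G-B)<30)&(R>120),(295,295,337,332))
print('tri cap top',tri([ray(w,*a),ray(sd,*b)]))
# fit two-view holder/tray heights later
E
```

```text
[0.41155383 0.32605496 0.24606156] -90.01482917479551 2.7167
0 639
[0.411 0.262 0.02 ] [323.95657659 135.82489725]
holder z 0.004 ((412.5918884277344, 262.17169189453125), (91.18274688720703, 91.19302368164062), 14.699951171875)
holder z 0.026 ((412.5476379394531, 261.933349609375), (85.93646240234375, 85.9461669921875), 14.699969291687012)
jar body z.076 ((529.3366088867188, 397.442626953125), (63.07469940185547, 63.31568145751953), 13.284608840942383)
cap circ ((324.5, 139.0978240966797), 46.1223258972168) [0.5294084  0.39610559 0.112     ] ((529.57763671875, 396.76348876953125), (55.51091766357422, 55.791259765625), 56.20808792114258)
arrow c (np.float64(322.6383647798742), np.float64(138.30503144654088))
tri cap top (array([0.52942406, 0.39564278, 0.11242164]), [np.float64(0.001147626732550919), np.float64(0.001147626732550999)])
```

Run:
```python
from meas import *
L=lambda f:dict(np.load(f'pics/{f}.npz'))
w=L('wrist2');R,G,B=ch(w)
m=((R-B>35)&(R-G>20)).astype(np.uint8);m[:75]=0;m[200:]=0;m[:,:260]=0;m[:,385:]=0
m[np.hypot(*(np.indices(m.shape)[::-1]-np.array([324.5,138.8])[:,None,None]))<46.5]=0
n,l,st,c=cv2.connectedComponentsWithStats(m);P=[]
ct=np.array([529.4,396.6])/1000
for i in range(1,n):
    if st[i,4]>20:
        v,u=np.nonzero(l==i);k=np.argmax(np.hypot(u-324.5,v-138.8));q=plane(w,*c[i],.076)[:2];P.append(q);print(st[i,4],c[i].round(1),(q*1000).round(1),'ext',(plane(w,u[k],v[k],.076)[:2]*1000).round(1),'ang',np.degrees(np.arctan2(*(q-ct)[::-1])).round(1))
P=np.array(P);print('mean',P.mean(0)*1000)
sc,s3,w1,sd=L('scene0'),L('wrist3'),L('wrist1'),L('side0')
R,G,B=ch(s3);_,r=rect(s3,B-R>-4,.026,(250,50,400,240));bp=cv2.boxPoints(r)/1000
R,G,B=ch(w1);_,t=rect(w1,B-R>40,.014,(130,40,300,215));tp=cv2.boxPoints(t)/1000
def chk(name,src,pts,z,obs,dst):
    for p in pts:
        q=proj(dst,[*p,z]);o=min(obs,key=lambda o:np.hypot(*(q-o)))
        X,rr=tri([ray(src,*proj(src,[*p,z])),ray(dst,*o)]);print(name,(X*1000).round(1),round(rr[0]*1000,1))
A=lambda l:[np.array([170+u/4,230+v/4]) for u,v in l]
chk('hold',s3,bp,.026,A([(590,276),(757,343),(678,490),(499,414)]),sc)
chk('tray',w1,tp,.014,A([(372,100),(482,232),(298,335),(194,187)]),sc)
# dropper base from scene
print('drop',plane(sc,180,291,0))
```

```text
157 [342.1  91.7] [517.1 364.9] ext [515.8 361.2] ang -111.2
130 [278.  119.1] [561.7 383. ] ext [565.2 382.3] ang -22.8
63 [369.  157.9] [497.4 409.7] ext [495.2 410.5] ang 157.7
88 [305.2 183.9] [543.2 428.2] ext [544.1 431.2] ang 66.5
mean [529.83604352 396.48047647]
hold [359.8 291.8  28.6] 0.8
hold [382.  209.4  23.1] 0.5
hold [464.7 229.7  18.3] 1.8
hold [441.4 313.3  25.7] 2.1
tray [523.6 238.3   8.2] 0.9
tray [620.9 216.6  11.3] 1.1
tray [640.9 313.1  14.4] 1.5
tray [544.7 335.5   8.4] 1.9
drop [0.67664308 0.3769101  0.        ]
```

Call:
{"api": "send_rows", "payload": {"plan": [[[-1.2, -2, 0.4, 0, 0, -4], [-3, -5, 1, 0, 0, -10], [-5, -8.4, 2, 0, 0, -16], [-6.5, -11, 2.7, 0, 0, -21], [-7.05, -11.85, 3, 0, 0, -22.9], [-7.05, -11.85, 3, 0, 0, -22.9], [-7.05, -11.85, 3, 0, 0, -22.9], [-7.05, -11.85, 3, 0, 0, -22.9]]]}}

```text
clock: 3.38
tool_pos: [0.5294, 0.3963, 0.2148]
orientation: [180.0, -0.0, -67.2]
force: [-0.8, -0.3, 0.8]
opening: 0.0877
gripper_force: 0.0
```

```bash
cat > st.py <<'E'
from h import *
import sys
from scipy.spatial.transform import Rotation as Ro
o=ctrl.get_obs();print({k:np.round(o[k],4) for k in('clock','tool_pos','orientation','joint_pos','force','moment','opening','gripper_force')})
a=list(map(float,sys.argv[1:]))
if a:
    M=Ro.from_euler('xyz',o['orientation'],degrees=True).as_matrix()
    print('shift tool cm',(M.T@(np.array(a[:3])-o['tool_pos'])*100).round(2),'turn z',-(a[3]-o['orientation'][2]))
E
python3 st.py 0.53 0.3965 0.071 -67.1
```

```text
{'clock': np.float64(3.3833), 'tool_pos': array([0.5294, 0.3963, 0.2148]), 'orientation': array([ 1.799507e+02, -2.890000e-02, -6.717770e+01]), 'joint_pos': array([ 5.36779e+01,  2.04067e+01, -3.59350e+00, -5.00000e-04,
       -6.60569e+01, -3.08555e+01]), 'force': array([-0.8416, -0.2721,  0.8119]), 'moment': array([ 0.0118,  0.04  , -0.0148]), 'opening': np.float64(0.0877), 'gripper_force': np.float64(0.0)}
shift tool cm [ 0.   -0.07 14.38] turn z -0.07773546590823344
```

Call:
{"api": "send_rows", "payload": {"plan": [[[0, 0, 1.5, 0, 0, 0], [0, -0.05, 4.5, 0, 0, 0], [0, -0.05, 7.5, 0, 0, 0], [0, -0.05, 10.5, 0, 0, 0], [0, -0.05, 12.8, 0, 0, 0], [0, -0.05, 14, 0, 0, 0], [0, -0.05, 14.4, 0, 0, 0], [0, -0.05, 14.4, 0, 0, 0]]]}}

```text
clock: 4.05
tool_pos: [0.5297, 0.3967, 0.0716]
orientation: [180.0, -0.0, -67.1]
force: [0.5, -1.0, 0.1]
opening: 0.0877
gripper_force: 0.0
```

Call:
{"api": "send_rows", "payload": {"fingers": 0, "plan": [[[0, 0, 0, 0, 0, 0], [0, 0, 0, 0, 0, 0], [0, 0, 0, 0, 0, 0], [0, 0, 0, 0, 0, 0], [0, 0, 0, 0, 0, 0], [0, 0, 0, 0, 0, 0], [0, 0, 0, 0, 0, 0], [0, 0, 0, 0, 0, 0]]]}}

```text
clock: 4.72
tool_pos: [0.5298, 0.3967, 0.072]
orientation: [-180.0, 0.0, -67.1]
force: [-3.4, -0.5, 6.3]
opening: 0.0575
gripper_force: 30.0
```

Call:
{"api": "send_rows", "payload": {"plan": [[[0, 0, -0.4, 0, 0, 0], [0, 0, -1.5, 0, 0, 0], [0, 0, -3.2, 0, 0, 0], [0, 0, -5.2, 0, 0, 0], [0, 0, -7.2, 0, 0, 0], [0, 0, -8.6, 0, 0, 0], [0, 0, -9, 0, 0, 0], [0, 0, -9, 0, 0, 0]]]}}

```text
clock: 5.38
tool_pos: [0.5303, 0.3971, 0.1629]
orientation: [-179.9, 0.1, -67.1]
force: [0.2, 0.3, -3.7]
opening: 0.0577
gripper_force: 30.0
```

```bash
python3 st.py 0.4126 0.262 0.115 -75.3
```

```text
{'clock': np.float64(5.3833), 'tool_pos': array([0.5303, 0.3971, 0.1629]), 'orientation': array([-1.798788e+02,  7.190000e-02, -6.710260e+01]), 'joint_pos': array([ 5.36550e+01,  2.26658e+01, -7.33990e+00,  3.00000e-04,
       -5.98534e+01, -3.07578e+01]), 'force': array([ 0.188 ,  0.2744, -3.6602]), 'moment': array([ 0.0131, -0.0032, -0.041 ]), 'opening': np.float64(0.0577), 'gripper_force': np.float64(29.9697)}
shift tool cm [ 7.87 16.11  4.74] turn z 8.197371892667206
```

Call:
{"api": "send_rows", "payload": {"plan": [[[0.4, 0.8, 0, 0, 0, 1], [1.3, 2.7, 0, 0, 0, 2.5], [2.7, 5.4, 0, 0, 0, 4], [4.1, 8.4, 0, 0, 0, 5.5], [5.6, 11.4, 0, 0, 0, 7], [6.9, 14.1, 0, 0, 0, 8], [7.7, 15.7, 0, 0, 0, 8.2], [7.87, 16.1, 0, 0, 0, 8.2]]]}}

```text
clock: 6.05
tool_pos: [0.4091, 0.2577, 0.1601]
orientation: [179.8, -0.1, -75.4]
force: [-0.2, -0.9, -4.7]
opening: 0.0575
gripper_force: 30.0
```

Call:
{"api": "send_rows", "payload": {"plan": [[[0, 0, 0.3, 0, 0, 0], [0, 0, 1.2, 0, 0, 0], [0, 0, 2.5, 0, 0, 0], [0, 0, 3.8, 0, 0, 0], [0, 0, 4.6, 0, 0, 0], [0, 0, 4.8, 0, 0, 0], [0, 0, 4.8, 0, 0, 0], [0, 0, 4.8, 0, 0, 0]]]}}

```text
clock: 6.72
tool_pos: [0.4126, 0.2619, 0.1133]
orientation: [180.0, -0.0, -75.3]
force: [0.6, 0.1, -3.5]
opening: 0.0578
gripper_force: 30.0
```

```bash
python3 st.py 0.4126 0.262 0.078 -75.3
python3 - <<'E'
from h import *
a=snap('scene','scene4');b=snap('side','side4')
k=lambda s,p:[int(x) for x in proj(s,p)]
I=[]
for s in(a,b):
    u,v=k(s,[.4126,.262,.05]);I.append(cv2.resize(s['img'][v-65:v+55,u-60:u+60],(400,400),interpolation=cv2.INTER_CUBIC))
cv2.imwrite('pics/c4.png',np.hstack(I)[...,::-1])
E
```

```text
{'clock': np.float64(6.7167), 'tool_pos': array([0.4126, 0.2619, 0.1133]), 'orientation': array([ 1.79991e+02, -2.41000e-02, -7.52906e+01]), 'joint_pos': array([ 5.55218e+01,  1.06994e+01, -3.25224e+01,  1.70000e-02,
       -4.68008e+01, -4.08240e+01]), 'force': array([ 0.5829,  0.0735, -3.5109]), 'moment': array([0.0277, 0.0082, 0.0412]), 'opening': np.float64(0.0578), 'gripper_force': np.float64(29.9698)}
shift tool cm [-0.02 -0.01  3.53] turn z 0.009421891280467776
```

View pics/c4.png

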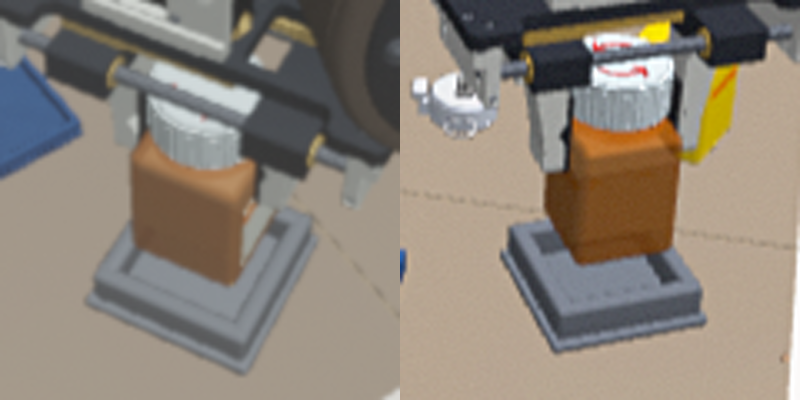

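The jar hangs aligned over the nest in both crops, so I lower it and watch the force.

Call:
{"api": "send_rows", "payload": {"plan": [[[0, 0, 0.2, 0, 0, 0], [0, 0, 0.7, 0, 0, 0], [0, 0, 1.3, 0, 0, 0], [0, 0, 1.8, 0, 0, 0], [0, 0, 2.2, 0, 0, 0], [0, 0, 2.5, 0, 0, 0], [0, 0, 2.6, 0, 0, 0], [0, 0, 2.6, 0, 0, 0]]]}}

```text
clock: 7.48
tool_pos: [0.4121, 0.2614, 0.087]
orientation: [180.0, -0.0, -75.3]
force: [0.0, 0.1, -4.1]
opening: 0.0579
gripper_force: 30.0
```

Call:
{"api": "send_rows", "payload": {"plan": [[[0, 0, 0.2, 0, 0, 0], [0, 0, 0.4, 0, 0, 0], [0, 0, 0.6, 0, 0, 0], [0, 0, 0.8, 0, 0, 0], [0, 0, 0.8, 0, 0, 0], [0, 0, 0.8, 0, 0, 0]]]}}

```text
clock: 7.98
tool_pos: [0.4122, 0.2614, 0.0792]
orientation: [180.0, -0.0, -75.3]
force: [-0.5, -0.1, -4.0]
opening: 0.0576
gripper_force: 30.0
```

Call:
{"api": "send_rows", "payload": {"plan": [[[0, 0, 0.1, 0, 0, 0], [0, 0, 0.15, 0, 0, 0], [0, 0, 0.15, 0, 0, 0], [0, 0, 0.15, 0, 0, 0]]]}}

```text
clock: 8.32
tool_pos: [0.4123, 0.2616, 0.078]
orientation: [-180.0, 0.0, -75.3]
force: [-1.1, -0.6, -2.6]
opening: 0.0575
gripper_force: 30.0
```

Contact is starting. I let go, and the jar settles at most a millimetre.

Call:
{"api": "send_rows", "payload": {"fingers": 1, "plan": [[[0, 0, 0.05, 0, 0, 0], [0, 0, 0.05, 0, 0, 0], [0, 0, 0.05, 0, 0, 0], [0, 0, 0.05, 0, 0, 0], [0, 0, 0.05, 0, 0, 0], [0, 0, 0.05, 0, 0, 0]]]}}

```text
clock: 8.82
tool_pos: [0.4123, 0.2616, 0.0775]
orientation: [-180.0, 0.0, -75.3]
force: [0.4, 0.5, -0.1]
opening: 0.0865
gripper_force: 0.0
```

Call:
{"api": "send_rows", "payload": {"plan": [[[0, 0, -0.5, 0, 0, 0], [0, 0, -1.8, 0, 0, 0], [0, 0, -4, 0, 0, 0], [0, 0, -7, 0, 0, 0], [0, 0, -9.5, 0, 0, 0], [0, 0, -11, 0, 0, 0], [0, 0, -11.4, 0, 0, 0], [0, 0, -11.4, 0, 0, 0]]]}}

```text
clock: 9.48
tool_pos: [0.4127, 0.2621, 0.1929]
orientation: [-179.9, 0.1, -75.3]
force: [0.4, -0.1, -1.0]
opening: 0.0874
gripper_force: 0.0
```

Call:
{"api": "send_rows", "payload": {"plan": [[[-1.5, 0, -1, 0, 0, 3], [-3.5, 0, -2, 0, 0, 7], [-5.5, 0, -3.5, 0, 0, 11], [-6.5, 0, -5, 0, 0, 14.7], [-6.5, 0, -5.5, 0, 0, 14.7], [-6.5, 0, -5.5, 0, 0, 14.7], [-6.5, 0, -5.5, 0, 0, 14.7]]]}}

```text
clock: 10.07
tool_pos: [0.3953, 0.3236, 0.2451]
orientation: [179.9, -0.1, -89.9]
force: [-0.5, -0.2, -1.0]
opening: 0.0881
gripper_force: 0.0
```

```bash
python3 st.py
python3 - <<'E'
from meas import *
s=snap('wrist','wrist5');a=snap('side','side5');R,G,B=ch(s)
print('expected cap px',proj(s,[.4126,.262,.118]))
c,r=rect(s,(R+G+B>480)&(B-R>-10),.118,(230,40,420,265),5);e=cv2.minEnclosingCircle(c);print(e,plane(s,*e[0],.118),r)
x,y=map(int,e[0])
I=s['img'][max(0,y-100):y+100,x-100:x+100]
u,v=map(int,proj(a,[.4126,.262,.06]))
J=a['img'][v-60:v+60,u-60:u+60]
cv2.imwrite('pics/c5.png',np.hstack([cv2.resize(I,(400,400)),cv2.resize(J,(400,400))])[...,::-1])
R,G,B=ch(a);rr=(R-G>50)&(abs(G-B)<30)&(R>120);u,v=map(int,proj(a,[.4126,.262,.118]));k=np.zeros_like(rr);k[v-13:v+13,u-20:u+20]=1;vv,uu=np.nonzero(rr&k)
R,G,B=ch(s);k[:]=0;k[y-35:y+35,x-35:x+35]=1;v2,u2=np.nonzero((R-G>50)&(abs(G-B)<30)&k)
print(len(vv),len(v2),tri([ray(a,uu.mean(),vv.mean()),ray(s,u2.mean(),v2.mean())]))
E
```

```text
{'clock': np.float64(10.0667), 'tool_pos': array([0.3953, 0.3236, 0.2451]), 'orientation': array([ 1.799269e+02, -7.120000e-02, -8.990990e+01]), 'joint_pos': array([ 6.13332e+01,  5.05850e+00, -1.96297e+01, -3.28000e-02,
       -6.54094e+01, -6.12294e+01]), 'force': array([-0.4873, -0.1919, -1.0219]), 'moment': array([-0.07  ,  0.0635,  0.0641]), 'opening': np.float64(0.0881), 'gripper_force': np.float64(0.0)}
expected cap px [295.32154074 141.42001688]
((334.0, 183.5), 104.87264251708984) [0.3886693  0.28769562 0.118     ] ((382.00250244140625, 282.29400634765625), (55.849571228027344, 128.6058349609375), 55.57635498046875)
34 96 (array([0.40790742, 0.27303079, 0.12485757]), [np.float64(0.0042302222765431725), np.float64(0.004230222276543296)])
```

View pics/c5.png

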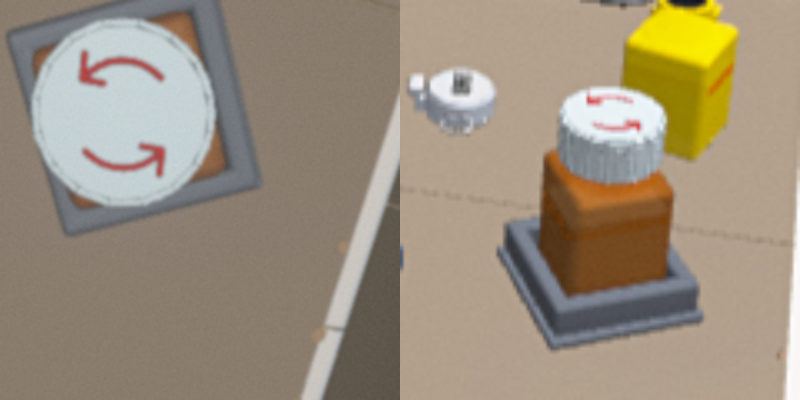

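The jar stands square in the nest, with the cap at about wrist pixel (295,139). I re-measure the cap centre in a tight box.

```bash
python3 - <<'E'
from meas import *
s=dict(np.load('pics/wrist5.npz'));a=dict(np.load('pics/side5.npz'));R,G,B=ch(s);bx=(243,85,348,195)
c,r=rect(s,(R+G+B>480)&(B-R>-10),.118,bx,5);e=cv2.minEnclosingCircle(c);print(e,plane(s,*e[0],.118),r)
x,y=map(int,e[0]);k=np.zeros(R.shape,bool);k[y-32:y+32,x-32:x+32]=1;v2,u2=np.nonzero((R-G>50)&(abs(G-B)<30)&k)
R,G,B=ch(a);u,v=map(int,proj(a,[.4126,.262,.118]));k[:]=0;k[v-8:v+9,u-12:u+13]=1;vv,uu=np.nonzero((R-G>50)&(abs(G-B)<30)&(R>120)&k)
print((u,v),uu.min(),uu.max(),vv.min(),vv.max(),tri([ray(a,(uu.min()+uu.max())/2,(vv.min()+vv.max())/2),ray(s,(u2.min()+u2.max())/2,(v2.min()+v2.max())/2)]))
E
python3 st.py 0.4126 0.262 0.1165 -112
```

```text
((296.50482177734375, 139.54327392578125), 47.22888946533203) [0.41185918 0.2608804  0.118     ] ((411.87921142578125, 261.5948181152344), (55.80636215209961, 55.40253829956055), 0.07781286537647247)
(378, 256) 372 387 251 261 (array([0.41175788, 0.26109187, 0.11968184]), [np.float64(0.0012492103452050479), np.float64(0.0012492103452051502)])
{'clock': np.float64(10.1667), 'tool_pos': array([0.3954, 0.3233, 0.245 ]), 'orientation': array([ 1.799181e+02, -9.840000e-02, -8.997430e+01]), 'joint_pos': array([ 6.13070e+01,  5.06280e+00, -1.96411e+01, -2.70000e-02,
       -6.54218e+01, -6.12701e+01]), 'force': array([ 0.9208, -1.1987, -0.4292]), 'moment': array([-0.0089, -0.009 ,  0.0361]), 'opening': np.float64(0.0875), 'gripper_force': np.float64(0.0)}
shift tool cm [ 6.11 -1.73 12.86] turn z 22.025710543823692
```

Call:
{"api": "send_rows", "payload": {"plan": [[[1, -0.3, 0.5, 0, 0, 5], [2.5, -0.7, 1.5, 0, 0, 11], [4.2, -1.1, 3, 0, 0, 16.5], [5.6, -1.5, 4, 0, 0, 20.5], [6.17, -1.67, 4.5, 0, 0, 22], [6.17, -1.67, 4.5, 0, 0, 22], [6.17, -1.67, 4.5, 0, 0, 22]]]}}

```text
clock: 10.75
tool_pos: [0.4127, 0.2624, 0.2012]
orientation: [-180.0, -0.0, -111.9]
force: [0.4, -0.9, 0.5]
opening: 0.0875
gripper_force: 0.0
```

```bash
python3 st.py 0.412 0.2614 0.117 -112
```

```text
{'clock': np.float64(10.75), 'tool_pos': array([0.4127, 0.2624, 0.2012]), 'orientation': array([-1.799956e+02, -3.100000e-02, -1.119338e+02]), 'joint_pos': array([ 5.55483e+01,  4.95350e+00, -2.58947e+01,  1.29000e-02,
       -5.91811e+01, -7.74887e+01]), 'force': array([ 0.4326, -0.8851,  0.4737]), 'moment': array([-0.0249, -0.1185,  0.023 ]), 'opening': np.float64(0.0875), 'gripper_force': np.float64(0.0)}
shift tool cm [0.11 0.03 8.42] turn z 0.06615921488490528
```

Call:
{"api": "send_rows", "payload": {"plan": [[[0, 0, 0.7, 0, 0, 0], [0.05, 0, 2.5, 0, 0, 0], [0.08, 0, 4.8, 0, 0, 0], [0.08, 0, 6.8, 0, 0, 0], [0.08, 0, 8, 0, 0, 0], [0.08, 0, 8.4, 0, 0, 0], [0.08, 0, 8.4, 0, 0, 0]]]}}

```text
clock: 11.33
tool_pos: [0.4118, 0.2621, 0.1165]
orientation: [180.0, -0.1, -111.9]
force: [-0.1, -0.5, 0.4]
opening: 0.0876
gripper_force: 0.0
```

Call:
{"api": "send_rows", "payload": {"fingers": 0, "plan": [[[0, 0, 0, 0, 0, 0], [0, 0, 0, 0, 0, 0], [0, 0, 0, 0, 0, 0], [0, 0, 0, 0, 0, 0], [0, 0, 0, 0, 0, 0], [0, 0, 0, 0, 0, 0], [0, 0, 0, 0, 0, 0], [0, 0, 0, 0, 0, 0]]]}}

```text
clock: 12.0
tool_pos: [0.4125, 0.2621, 0.1177]
orientation: [-180.0, 0.0, -112.0]
force: [0.8, -0.1, 3.2]
opening: 0.0557
gripper_force: 30.0
```

Gripped at 55.7 mm. I press down gently and watch the force.

Call:
{"api": "send_rows", "payload": {"plan": [[[0, 0, 0.1, 0, 0, 0], [0, 0, 0.25, 0, 0, 0], [0, 0, 0.4, 0, 0, 0], [0, 0, 0.5, 0, 0, 0], [0, 0, 0.5, 0, 0, 0], [0, 0, 0.5, 0, 0, 0]]]}}

```text
clock: 12.5
tool_pos: [0.4126, 0.2622, 0.1135]
orientation: [-180.0, 0.0, -112.0]
force: [-1.9, -3.1, 12.9]
opening: 0.0556
gripper_force: 30.0
```

Call:
{"api": "send_rows", "payload": {"plan": [[[0, 0, 0.1, 0, 0, 0], [0, 0, 0.2, 0, 0, 0], [0, 0, 0.25, 0, 0, 0], [0, 0, 0.25, 0, 0, 0], [0, 0, 0.25, 0, 0, 0]]]}}

```text
clock: 12.92
tool_pos: [0.4129, 0.2625, 0.1112]
orientation: [-179.9, 0.1, -112.0]
force: [-1.0, -2.4, 14.6]
opening: 0.0554
gripper_force: 30.0
```

Call:
{"api": "send_rows", "payload": {"plan": [[[0, 0, 0.05, 0, 0, 0], [0, 0, 0.1, 0, 0, 0], [0, 0, 0.1, 0, 0, 0], [0, 0, 0.1, 0, 0, 0]]]}}

```text
clock: 13.25
tool_pos: [0.413, 0.2625, 0.1108]
orientation: [-179.9, 0.1, -112.0]
force: [-3.9, -3.9, 21.0]
opening: 0.0558
gripper_force: 30.0
```

The cap is at its firm stop with 21 N. Now I turn anticlockwise with the press held.

Call:
{"api": "send_rows", "payload": {"plan": [[[0, 0, 0, 0, 0, -3], [0, 0, 0, 0, 0, -8], [0, 0, 0, 0, 0, -13], [0, 0, 0, 0, 0, -18], [0, 0, 0, 0, 0, -23], [0, 0, 0, 0, 0, -28], [0, 0, 0, 0, 0, -33], [0, 0, 0, 0, 0, -37]]]}}

```text
clock: 13.92
tool_pos: [0.4129, 0.2635, 0.1108]
orientation: [-179.8, 0.1, -74.7]
force: [-6.8, 1.2, 20.7]
opening: 0.0556
gripper_force: 30.0
```

```bash
python3 st.py
```

```text
{'clock': np.float64(13.9167), 'tool_pos': array([0.4129, 0.2635, 0.1108]), 'orientation': array([-1.798323e+02,  1.350000e-01, -7.472050e+01]), 'joint_pos': array([ 5.55969e+01,  1.08714e+01, -3.27013e+01,  7.60000e-03,
       -4.62121e+01, -4.03229e+01]), 'force': array([-6.7675,  1.2165, 20.7179]), 'moment': array([ 0.3497,  2.6192, -0.2097]), 'opening': np.float64(0.0556), 'gripper_force': np.float64(30.0021)}
```

Call:
{"api": "send_rows", "payload": {"plan": [[[0, 0, 0, 0, 0, -5], [0, 0, 0, 0, 0, -10], [0, 0, 0, 0, 0, -15], [0, 0, 0, 0, 0, -20], [0, 0, 0, 0, 0, -25], [0, 0, 0, 0, 0, -30], [0, 0, 0, 0, 0, -35], [0, 0, 0, 0, 0, -38]]]}}

```text
clock: 14.58
tool_pos: [0.4122, 0.2628, 0.1109]
orientation: [-179.9, 0.0, -36.7]
force: [-9.6, -2.2, 24.6]
opening: 0.0558
gripper_force: 30.0
```

```bash
python3 st.py
```

```text
{'clock': np.float64(14.5833), 'tool_pos': array([0.4122, 0.2628, 0.1109]), 'orientation': array([-1.798895e+02,  9.900000e-03, -3.670330e+01]), 'joint_pos': array([ 5.56107e+01,  1.08403e+01, -3.27334e+01, -7.50000e-03,
       -4.63155e+01, -2.30880e+00]), 'force': array([-9.6385, -2.2186, 24.6216]), 'moment': array([-0.6944,  3.7362, -0.3021]), 'opening': np.float64(0.0558), 'gripper_force': np.float64(30.0052)}
```

Call:
{"api": "send_rows", "payload": {"plan": [[[0, 0, 0, 0, 0, -3], [0, 0, 0, 0, 0, -6], [0, 0, 0, 0, 0, -9], [0, 0, 0, 0, 0, -11], [0, 0, 0, 0, 0, -11]]]}}

```text
clock: 15.0
tool_pos: [0.4128, 0.2619, 0.1108]
orientation: [-179.9, -0.1, -25.9]
force: [-4.9, -5.8, 22.6]
opening: 0.0561
gripper_force: 30.0
```

```bash
python3 st.py
```

```text
{'clock': np.float64(15.0), 'tool_pos': array([0.4128, 0.2619, 0.1108]), 'orientation': array([-1.799484e+02, -6.950000e-02, -2.588160e+01]), 'joint_pos': array([ 55.539 ,  10.853 , -32.7662,   0.0843, -46.3194,   8.5212]), 'force': array([-4.9189, -5.8133, 22.6259]), 'moment': array([-2.2028,  1.4484, -0.5476]), 'opening': np.float64(0.0561), 'gripper_force': np.float64(30.0031)}
```

The torque has risen to 0.55 N m, so the cap is at or near the stop after 86°. I lift straight up.

Call:
{"api": "send_rows", "payload": {"plan": [[[0, 0, -0.3, 0, 0, 0], [0, 0, -0.7, 0, 0, 0], [0, 0, -1.2, 0, 0, 0], [0, 0, -1.8, 0, 0, 0], [0, 0, -2.4, 0, 0, 0], [0, 0, -3, 0, 0, 0], [0, 0, -3.5, 0, 0, 0], [0, 0, -3.5, 0, 0, 0]]]}}

```text
clock: 15.67
tool_pos: [0.4125, 0.2625, 0.1449]
orientation: [-179.9, -0.0, -26.0]
force: [0.9, 0.6, -1.0]
opening: 0.0554
gripper_force: 30.0
```

Call:
{"api": "send_rows", "payload": {"plan": [[[0, 0, -0.5, 0, 0, 0], [0, 0, -1.5, 0, 0, 0], [0, 0, -2.8, 0, 0, 0], [0, 0, -4, 0, 0, 0], [0, 0, -4.7, 0, 0, 0], [0, 0, -5, 0, 0, 0], [0, 0, -5, 0, 0, 0]]]}}

```text
clock: 16.25
tool_pos: [0.4123, 0.2622, 0.1946]
orientation: [-179.9, -0.0, -26.0]
force: [1.3, -0.4, -0.3]
opening: 0.0555
gripper_force: 30.0
```

```bash
python3 st.py 0.5825 0.2765 0.13 -58
python3 - <<'E'
from h import *
a=snap('scene','scene6');b=snap('side','side6')
I=[]
for s in(a,b):
    u,v=map(int,proj(s,[.4126,.262,.1]));I.append(cv2.resize(s['img'][v-75:v+75,u-75:u+75],(400,400),interpolation=cv2.INTER_CUBIC))
cv2.imwrite('pics/c6.png',np.hstack(I)[...,::-1])
E
```

```text
{'clock': np.float64(16.25), 'tool_pos': array([0.4123, 0.2622, 0.1946]), 'orientation': array([-1.799198e+02, -1.140000e-02, -2.599950e+01]), 'joint_pos': array([ 5.55655e+01,  5.22220e+00, -2.65374e+01, -6.00000e-04,
       -5.81594e+01,  8.43530e+00]), 'force': array([ 1.2676, -0.3998, -0.2885]), 'moment': array([-0.06  ,  0.0251,  0.0587]), 'opening': np.float64(0.0555), 'gripper_force': np.float64(29.9998)}
shift tool cm [14.67 -8.73  6.48] turn z 32.000466130404945
```

View pics/c6.png

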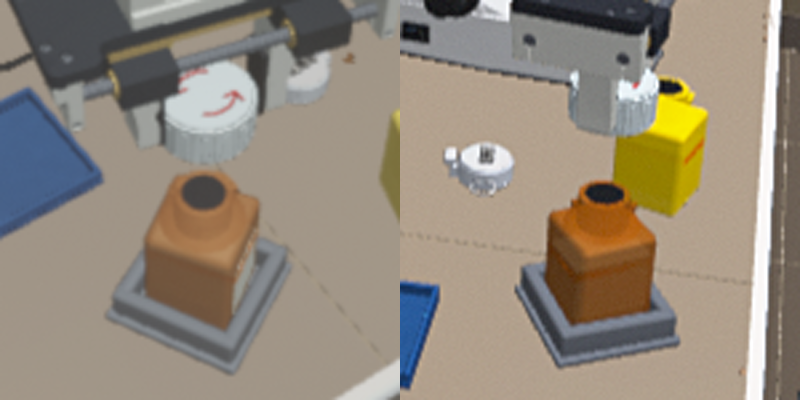

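The picture shows the cap held in the gripper, and the jar open and standing in the holder with its neck at left-crop (205,195). I carry the cap over the tray, with the fingers along the tray's diagonal.

Call:
{"api": "send_rows", "payload": {"plan": [[[0.7, -0.4, 0, 0, 0, 2], [2.4, -1.4, 0, 0, 0, 6], [5, -3, 0, 0, 0, 12], [7.7, -4.6, 0, 0, 0, 18], [10.4, -6.2, 0, 0, 0, 24], [12.8, -7.6, 1, 0, 0, 29], [14.2, -8.5, 2, 0, 0, 32], [14.7, -8.73, 3, 0, 0, 32]]]}}

```text
clock: 17.02
tool_pos: [0.5851, 0.2756, 0.1615]
orientation: [179.9, -0.0, -58.3]
force: [0.2, 1.0, -0.7]
opening: 0.0556
gripper_force: 30.0
```

Call:
{"api": "send_rows", "payload": {"plan": [[[0, 0, 1, 0, 0, 0], [0, 0, 3, 0, 0, 0], [0, 0, 5, 0, 0, 0], [0, 0, 7, 0, 0, 0], [0, 0, 8.2, 0, 0, 0], [0, 0, 8.7, 0, 0, 0], [0, 0, 8.7, 0, 0, 0], [0, 0, 8.7, 0, 0, 0]]]}}

```text
clock: 17.68
tool_pos: [0.5827, 0.2763, 0.0775]
orientation: [-180.0, -0.0, -58.0]
force: [0.4, 0.9, -0.9]
opening: 0.0556
gripper_force: 30.0
```

```bash
python3 st.py 0.583 0.276 0.032 -57.7
```

```text
{'clock': np.float64(17.6833), 'tool_pos': array([0.5827, 0.2763, 0.0775]), 'orientation': array([-1.799685e+02, -1.020000e-02, -5.795120e+01]), 'joint_pos': array([ 4.26823e+01,  2.60480e+01, -1.47008e+01,  2.09000e-02,
       -4.92221e+01, -1.06471e+01]), 'force': array([ 0.4123,  0.9436, -0.886 ]), 'moment': array([ 0.0393,  0.0196, -0.0036]), 'opening': np.float64(0.0556), 'gripper_force': np.float64(29.9998)}
shift tool cm [ 0.04 -0.01  4.55] turn z -0.25119971309051436
```

Call:
{"api": "send_rows", "payload": {"plan": [[[0, 0, 0.7, 0, 0, 0], [0, 0, 1.7, 0, 0, 0], [0, 0, 2.7, 0, 0, 0], [0, 0, 3.4, 0, 0, 0], [0, 0, 3.9, 0, 0, 0], [0, 0, 4.2, 0, 0, 0], [0, 0, 4.3, 0, 0, 0], [0, 0, 4.3, 0, 0, 0]]]}}

```text
clock: 18.35
tool_pos: [0.5825, 0.2759, 0.0335]
orientation: [180.0, -0.0, -58.0]
force: [-0.9, 0.8, -0.1]
opening: 0.0552
gripper_force: 30.0
```

Call:
{"api": "send_rows", "payload": {"plan": [[[0, 0, 0.1, 0, 0, 0], [0, 0, 0.25, 0, 0, 0], [0, 0, 0.3, 0, 0, 0], [0, 0, 0.3, 0, 0, 0]]]}}

```text
clock: 18.68
tool_pos: [0.5826, 0.276, 0.0309]
orientation: [-180.0, 0.0, -58.0]
force: [-0.3, 0.1, -0.3]
opening: 0.0559
gripper_force: 30.0
```

Call:
{"api": "send_rows", "payload": {"fingers": 0.72, "plan": [[[0, 0, 0, 0, 0, 0], [0, 0, 0, 0, 0, 0], [0, 0, 0, 0, 0, 0], [0, 0, 0, 0, 0, 0], [0, 0, 0, 0, 0, 0]]]}}

```text
clock: 19.1
tool_pos: [0.5826, 0.276, 0.031]
orientation: [-180.0, 0.0, -58.0]
force: [-0.5, 0.3, -0.2]
opening: 0.0633
gripper_force: 0.0
```

Call:
{"api": "send_rows", "payload": {"plan": [[[0, 0, -0.3, 0, 0, 0], [0, 0, -1, 0, 0, 0], [0, 0, -2.2, 0, 0, 0], [0, 0, -4, 0, 0, 0], [0, 0, -6.5, 0, 0, 0], [0, 0, -9.5, 0, 0, 0], [0, 0, -12, 0, 0, 0], [0, 0, -13, 0, 0, 0]]]}}

```text
clock: 19.77
tool_pos: [0.5843, 0.277, 0.1667]
orientation: [-179.6, 0.0, -58.0]
force: [0.3, 0.6, 0.2]
opening: 0.0633
gripper_force: 0.0
```

Call:
{"api": "send_rows", "payload": {"fingers": 1, "plan": [[[-2, 0, -2, 0, 0, 0], [-4.5, 0, -4, 0, 0, 0], [-6.5, 0, -6, 0, 0, 0], [-7, 0, -7, 0, 0, 0], [-7, 0, -7, 0, 0, 0], [-7, 0, -7, 0, 0, 0]]]}}

```text
clock: 20.27
tool_pos: [0.5453, 0.3355, 0.2317]
orientation: [-179.9, 0.0, -58.0]
force: [-0.0, -0.2, -1.4]
opening: 0.0871
gripper_force: 0.0
```

```bash
python3 st.py
python3 - <<'E'
from meas import *
s=snap('wrist','wrist7');a=snap('scene','scene7');b=snap('side','side7')
print('tray px',proj(s,[.583,.276,.014]))
R,G,B=ch(s);x,y=map(int,proj(s,[.583,.276,.03]));k=np.zeros(R.shape,bool);k[max(0,y-75):min(y+75,265),max(0,x-75):x+75]=1
bx=(max(0,x-75),max(0,y-75),x+75,min(265,y+75))
c,r=rect(s,(R+G+B>420)&(B-R>-15)&(B-R<35),.031,bx,5);e=cv2.minEnclosingCircle(c);print('cap',e,plane(s,*e[0],.031).round(4),r)
v2,u2=np.nonzero((R-G>45)&(abs(G-B)<35)&k);print('red wrist',len(u2))
for n,t in(('scene',a),('side',b)):
    R,G,B=ch(t);x,y=map(int,proj(t,[.583,.276,.031]));k=np.zeros(R.shape,bool);k[y-11:y+12,x-18:x+18]=1
    v,u=np.nonzero((R-G>40)&(abs(G-B)<35)&k);print(n,len(u),proj(t,[.583,.276,.031]));
    if len(u): print(tri([ray(t,(u.min()+u.max())/2,(v.min()+v.max())/2),ray(s,(u2.min()+u2.max())/2,(v2.min()+v2.max())/2)]))
# jar/bystanders unchanged?
d=lambda f,t,bx:np.abs(np.load(f'pics/{f}.npz')['img'].astype(int)-t['img'])[bx[1]:bx[3],bx[0]:bx[2]].mean()
print('dropper',d('scene0',a,(160,245,192,295)),'tally',d('scene0',a,(345,232,382,264)),'jar vs lifted',d('scene6',a,(295,285,365,360)))
E
```

```text
{'clock': np.float64(20.2667), 'tool_pos': array([0.5453, 0.3355, 0.2317]), 'orientation': array([-1.799241e+02,  3.600000e-02, -5.796140e+01]), 'joint_pos': array([ 4.90238e+01,  1.77577e+01, -5.19360e+00, -1.33000e-02,
       -6.69655e+01, -1.69801e+01]), 'force': array([-0.038 , -0.2403, -1.3741]), 'moment': array([-0.1046, -0.0004,  0.0131]), 'opening': np.float64(0.0871), 'gripper_force': np.float64(0.0)}
tray px [323.2571039  128.16238014]
cap ((324.30560302734375, 126.70098876953125), 37.8624382019043) [0.5828 0.2748 0.031 ] ((582.619384765625, 275.58154296875), (55.959861755371094, 55.39100646972656), 32.02989959716797)
red wrist 222
scene 15 [252.31423385 275.32748219]
(array([0.58368728, 0.27444449, 0.02990764]), [np.float64(0.00048408322127455094), np.float64(0.0004840832212746652)])
side 39 [283.93644874 301.64775345]
(array([0.58251862, 0.27478011, 0.03148933]), [np.float64(0.0014453778695284753), np.float64(0.0014453778695285454)])
dropper 3.5329166666666665 tally 5.307995495495495 jar vs lifted 12.573714285714285
```

Run:
```python
from meas import *
for f in('scene5','side5','scene6','scene7','side6','side7','side0','scene0'):
    try: s=dict(np.load(f'pics/{f}.npz'))
    except: continue
    R,G,B=ch(s);x,y=map(int,proj(s,[.412,.262,.05]));k=np.zeros(R.shape,bool);k[y-45:y+35,x-28:x+28]=1
    v,u=np.nonzero((R-B>60)&(R-G>25)&k)
    t=(363,248) if f[1]=='c' else (333,252);h=s['img'][t[1]-16:t[1]+16,t[0]-20:t[0]+20].astype(int);m=h.sum(2)>480;vv,uu=np.nonzero(m)
    print(f,'jar',len(u),u.mean().round(1) if len(u) else 0,v.mean().round(1) if len(u) else 0,'tally',m.sum(),uu.mean().round(1),vv.mean().round(1))
```

```text
side5 jar 1193 377.7 290.2 tally 725 20.2 15.3
scene6 jar 890 328.4 306.3 tally 219 18.2 20.2
scene7 jar 857 328.3 306.0 tally 260 20.4 14.2
side6 jar 1619 376.9 285.8 tally 659 20.1 15.1
side7 jar 1618 376.9 285.8 tally 674 19.9 15.3
side0 jar 2 401.0 244.5 tally 225 20.6 14.0
scene0 jar 0 0 0 tally 238 20.5 14.2
```

The jar is unmoved in the holder, the tally and bottle haven't moved, and the cap lies top up in the tray. I hand in.

```bash
python3 -c "
from plant import ctrl
print(ctrl.close_job())"
```

```text
the job is handed in; nothing more can be done
None
```

The job is handed in: the open jar stands in the grey holder, the cap lies top up in the blue tray, and the oil bottle and tally counter were not moved (about 20 s on the robot's clock).

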